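Screw down the bobbin winder's cover

TASK

The screw in the bobbin winder's top cover is standing proud: take the cross-head screwdriver from the wooden stand, seat its bit in the screw's cross recess, and drive the screw clockwise until it is fully home, pressing firmly but never with more than about 2 kg. Then put the screwdriver back upright in its hole in the stand, let go of it, and leave the other things on the table alone; do not touch the winder with the fingers.

Things in the scene. Friction and masses are not known exactly. Their poses are not given: they have to be found in the camera images.
- winder: Bobbin winder: white box with aluminium top plate, 140 (x) by 180 (y) mm, the plate 64 mm above this origin (centre of its underside). Fixed, but on rubber feet: pressed, the box yields straight down, about 1.3 N to start, then 14 N per mm, at most 4 mm. On top also a spindle with bobbin (30 mm high, at x +30, y -55 mm) and a thread post (52 mm high, at x +50, y +65 mm).
- screw_hole (a point): Centre of the screw's hole on the winder's top plate, at x -25, y +35 mm from the winder's centre; goes down with the box when it is pressed. z up. Right-hand coarse thread: turned clockwise from above the screw sinks 10 mm per turn, to a hard stop when home; turning it takes about 0.15 N m.
- screw_top (a point): Centre of the top face of the screw's round steel head (20 mm across, 7 mm high). Home: 7.0 mm above screw_hole; at the start 2 to 4.6 mm more. Its cross recess is 4.5 mm deep, four arms open at the rim, 7.6 mm wide at the top, 2.8 at the bottom; these slippery slopes push the bit out unless it is pressed with 10 N or more. This point does not turn with the screw: see or feel for the recess's angle.
- driver_grip (a point): Cross-head screwdriver (about 150 g), upright in a hole of the stand, bit down: the tool with the square black handle, 26 by 26 mm, 75 mm high, over a 32 mm round collar that rests on the stand. This point: centre of the square handle, 107.5 mm above the end of the bit, 45.5 mm above the collar's underside. x and y are normal to the handle's faces, z up.
- driver_tip (a point): End of the screwdriver's bit, on its axis: a cross of two blades, each 13 mm wide, 2.4 mm thick, 12 mm long, lying along this point's x and y, on a 13 mm round shank.
- stand: Wooden tool stand, 70 mm (x) by 150 mm (y) by 75 mm high, fixed. Origin: centre of its underside. Two through holes of 19 mm, 40 mm either side of the centre along y, one with the screwdriver and the other with the awl.
- stand_hole0 (a point): Centre of the mouth of the stand's hole towards its -y, on its top face.
- stand_hole1 (a point): Centre of the mouth of the stand's hole towards its +y, on its top face.
- awl_mid (a point): Middle of the pear-shaped wooden handle (36 mm across, top 28 mm higher) of an awl standing in the stand's other hole; bystander.
- spool_a_mid (a point): Middle of a thread spool, 34 mm across, 50 mm high; bystander.
- spool_b_mid (a point): Middle of another such thread spool; bystander.
- weight_mid (a point): Middle of a round steel pattern weight, 64 mm across, 38 mm high; bystander.
- pin_tin_mid (a point): Middle of a round pin tin, 70 mm across, 22 mm high; bystander.
Things that resemble listed ones, but are neither listed nor needed, are in the scene too. There is more than one size of the part that bears driver_grip; the job needs the largest.

How it is judged:
By the outcome, as a careful person would: the job done as asked, in the order asked, and still so for the second after the job is handed in, with the robot touching nothing.
It also fails if it takes over 64 s, if anything falls off the work surface, if the arm or the gripper's body presses on something with over 40 N, if the wrist force passes 120 N, or if a joint passes its speed limit or range.

ROBOT

A 6-joint arm with a two-finger parallel gripper is mounted at the origin on the work surface. World frame = base frame: x ahead of the robot, y to its left, z up, the work surface at z = 0. Lengths are in m, angles in rad, forces in N, time in s.
With the tool pointing down it reaches from about 0.3 to 0.875 m from the base axis. Payload 6.4 kg.
Tool frame: the origin (TCP) lies midway between the tips of the shut fingers; the grasp point (between the pads) lies 19 mm behind it (robot.grip_point_offset is the distance from the TCP to the grasp point, in m); z points along the fingers, y is the direction in which the jaws open and shut (so a half turn about z gives the same grasp; the last joint's range is limited). The gripper opens to 85 mm and grips with 20 to 120 N. Pads are 22 mm wide; open, the fingers measure 114 mm over their backs; the gripper's body (76 mm by 85 mm) begins 54 mm behind the grasp point. The pads swing forward as they close: fully open they stand 13 mm farther back than shut.
Start: joints at [1.124, 0.181, 1.607, -0, 1.354, -0.206], TCP at [0.137, 0.558, 0.231] pointing down, gripper open.
Joint ranges: [-2.99, 2.99], [-0.89, 2.07], [0.3, 2.58], [-1.14, 4.28], [0, 2.63], [-3.12, 3.12]. Speed limits (rad/s): [2.57, 2.57, 3.01, 3.14, 3.14, 3.14].

INTERFACE

Orientations are given as a unit quaternion [x, y, z, w].
In Python, from workcell import robot gives the robot as it stands.
- The arm moves only by the shell command python3 -m crank 'ROWS' [FORCE]. ROWS is a JSON object of lists of equal length, an entry for each row: "jaw": the opening, from -1 (shut) to 1 (fully open); "linear": the shift along the world's x, y, z in m, a list of three; "twist": the turn about the world's z in degrees. A call has 1 to 5 rows; each row is the pose to reach, as a shift and turn from the pose commanded when the call began; what a row does not reach only later rows make up. A row lasts 1/8 s, in which the tool goes at most 62.5 mm and 10.7 degrees, less where a joint would pass 70% of its speed; a pose out of reach is approached as far as the arm can. A call with a gripper value outside its range is refused whole. The fingers move at their own pace and stop on an object; FORCE is the grip in N (left out, the last holds). Time passes only in rows, so rows that repeat a pose let the fingers close. It gives the time, the measured TCP pose, the force and the opening at its end, in the units of the state.
- robot.sense(): the state, without advancing time (a new reading comes with each control period).
- robot.snapshot(name): name is "scene" or "top" or "wrist"; returns a dict with "img" (400x640x3 uint8, red, green, blue), "fx", "fy", "cx", "cy" (pixels), "rvec" (rotation vector, rad) and "tvec" (3), from world to camera coordinates, as OpenCV has them; the wrist camera has in their place "mount" (4x4, takes a point from camera to tool coordinates, whose origin is the TCP and whose axes are the flange's). Camera axes: x right, y down, z forward; pixel columns grow to the right and rows downward; lengths in m; the calibration is good to about 2 mm. The wrist camera is an equidistant fisheye: a pixel r from the principal point sees the ray r / f radians off the axis. A picture is of the moment at which its call begins: read the wrist's pose just before it. There is no depth.
- robot.job_done(): hands the job in, once; it reports no verdict.
The state is a dict: "time": time; "joint_positions": joint angles; "qd": joint speeds; "effort": joint torques, N m; "position": TCP position; "eef_rot": TCP orientation; "contact_force": force on the tool from outside, world axes, zero at the start; "moment": the same for the moment, N m; "width": finger opening in m.
Only numpy, scipy, OpenCV 4.12 (cv2) and the standard library are available. Lean on these libraries where they do the work, as an engineer would, in place of code of your own. Each camera call takes 0.05 s, during which the arm holds its last target. There are 200 camera calls.

## Working session

There is one attempt and no reset: what is moved stays moved. The work goes in short steps, Python scripts to look and compute and a shell command to move; the robot and the scene stay as the last step left them, time stands still between calls to the robot, and variables do not carry over. Pictures are saved under pics/ and viewed, about 8 in all and at most 12, crops included, and the job is handed in when it is done.

```bash
mkdir -p pics; ls
python3 - <<'E'
from workcell import robot
import cv2,pickle
s=robot.sense();print(s)
d={}
for n in("scene","top","wrist"):
    d[n]=robot.snapshot(n);print(n,{k:v for k,v in d[n].items() if k!='img'})
    cv2.imwrite(f'pics/{n}0.png',d[n]['img'][:,:,::-1])
pickle.dump((s,d),open('p0.pkl','wb'))
E
```

```text
pics
{'time': 0.0, 'joint_positions': array([ 1.12369894e+00,  1.81519276e-01,  1.60805050e+00, -6.16334965e-07,
        1.35379699e+00, -2.06305738e-01]), 'qd': array([-0.00098037, -0.00091451,  0.00033509,  0.00079534,  0.00166071,
        0.00097019]), 'effort': array([-1.51734122e-03, -4.44855344e+01, -3.51339734e+01, -3.13217643e-04,
        9.04450048e-03,  6.36365627e-06]), 'position': array([0.13685516, 0.55788799, 0.23037586]), 'eef_rot': array([ 1.20105063e-01,  9.92760790e-01, -8.40231900e-04, -2.84389512e-04]), 'contact_force': array([-0.77546313, -0.5852303 ,  0.69605207]), 'moment': array([-0.01053869, -0.04683995,  0.04323601]), 'width': 0.08536071801106133}
scene {'fx': 508.0925955726879, 'fy': 508.0925955726879, 'cx': 322.5398931203818, 'cy': 207.58552370770735, 'rvec': array([ 1.11327543,  2.37472755, -1.01697115]), 'tvec': array([ 0.30679179, -0.28987384,  1.42004616])}
top {'fx': 412.97843358404674, 'fy': 412.97843358404674, 'cx': 316.7705292085785, 'cy': 199.6077009060878, 'rvec': array([ 2.09266916, -2.13722763,  0.15147139]), 'tvec': array([0.10339574, 0.5656582 , 1.0511824 ])}
wrist {'fx': 309.70691628693146, 'fy': 309.70691628693146, 'cx': 322.1650189743571, 'cy': 196.68461933116788, 'mount': array([[ 1.31208045e-03, -9.57784277e-01, -2.87484883e-01,
         7.36291813e-02],
       [ 9.99999029e-01,  1.12197924e-03,  8.26009010e-04,
         7.70487628e-04],
       [-4.68586373e-04, -2.87485688e-01,  9.57784819e-01,
        -1.42471013e-01],
       [ 0.00000000e+00,  0.00000000e+00,  0.00000000e+00,
         1.00000000e+00]])}
```

View pics/scene0.png

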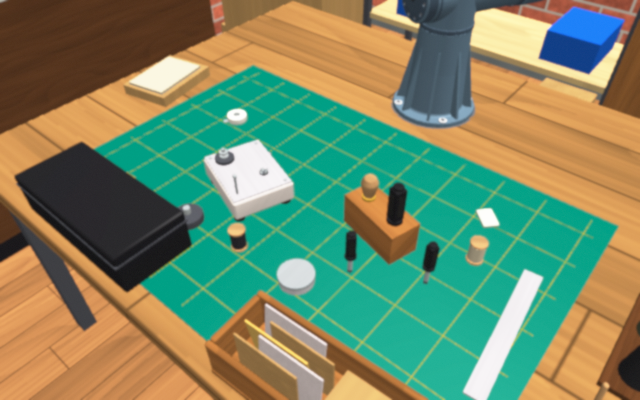

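View pics/top0.png

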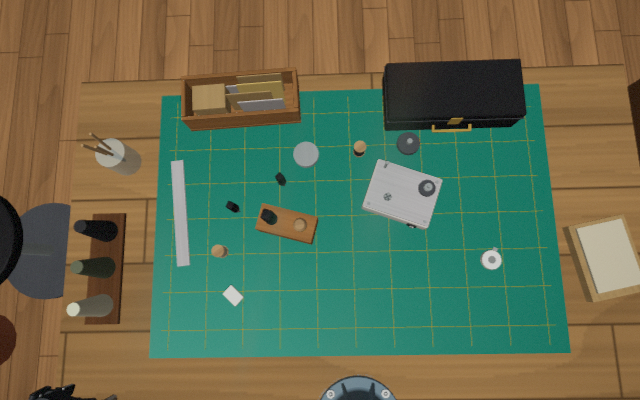

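The scene view shows the screwdriver with the big black handle standing in the stand at (397,205), next to the awl at (370,185). The winder is at (250,178), its screw near (264,172). In the top view the driver is at (268,216), the awl at (300,225), the winder at (402,194) and the screw at (388,197). 

Lookalikes for the driver are two small black drivers standing on the mat, scene (350,245) and (431,255), top (280,179) and (232,206). I choose the large one in the stand.

Run:
```python
import cv2,pickle,numpy as np
s,d=pickle.load(open('p0.pkl','rb'))
def crop(n,x,y,w,h): return cv2.resize(d[n]['img'][y:y+h,x:x+w,::-1],(400,300),interpolation=cv2.INTER_CUBIC)
a=np.vstack([np.hstack([crop('top',250,190,80,60),crop('top',360,155,88,66+0)]),np.hstack([crop('scene',330,165,100,75+25-0)[:],crop('scene',200,135,100,75)])])
cv2.imwrite('pics/c1.png',a)
```

```text
(no output)
```

View pics/c1.png

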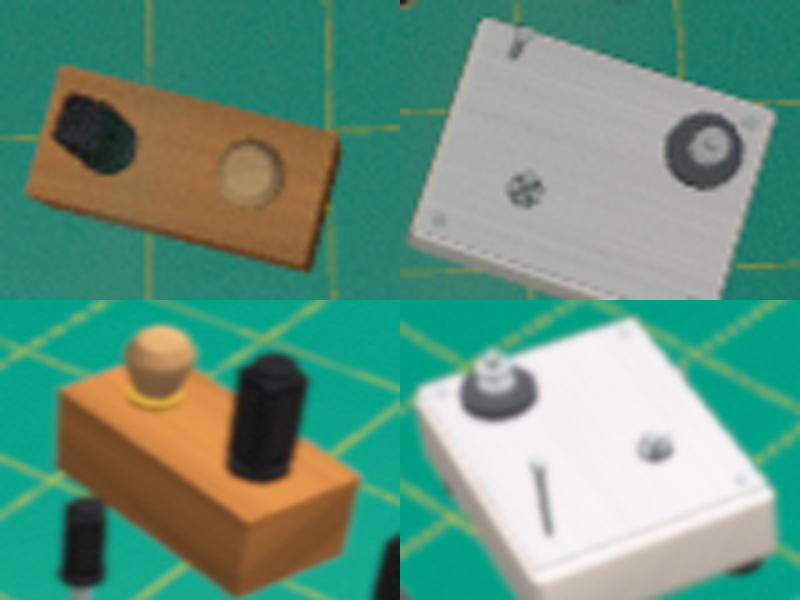

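The crops show the large square-handled driver over its round collar in the left (+y) hole of the stand, and the awl in the other. The screw's cross is visible on the plate at (524,189), on the post's side of the plate.

```bash
cat > h.py <<'E'
import cv2,numpy as np,pickle
from scipy.optimize import least_squares
from scipy.spatial.transform import Rotation as R
def proj(c,P):
    return cv2.projectPoints(np.float64(P).reshape(-1,3),c['rvec'],c['tvec'],np.array([[c['fx'],0,c['cx']],[0,c['fy'],c['cy']],[0,0,1]]),None)[0][:,0]
def wproj(c,s,P):
    "world -> wrist fisheye pixel"
    T=np.eye(4);T[:3,:3]=R.from_quat(s['eef_rot']).as_matrix();T[:3,3]=s['position']
    T=np.linalg.inv(T@c['mount']); p=np.float64(P).reshape(-1,3)@T[:3,:3].T+T[:3,3]
    r=np.hypot(p[:,0],p[:,1]);th=np.arctan2(r,p[:,2])
    return np.c_[c['cx']+c['fx']*th*p[:,0]/r,c['cy']+c['fy']*th*p[:,1]/r]
def wray(c,s,uv):
    "pixel -> world origin, direction"
    v=(np.float64(uv)-[c['cx'],c['cy']])/c['fx'];th=np.linalg.norm(v)
    d=np.r_[np.sin(th)*v/th,np.cos(th)]
    Rw=R.from_quat(s['eef_rot']).as_matrix();M=c['mount']
    return Rw@M[:3,3]+s['position'],Rw@M[:3,:3]@d
def box(a,x,y,yaw,z):
    a=np.float64(a);c,s_=np.cos(yaw),np.sin(yaw)
    return np.c_[x+a[:,0]*c-a[:,1]*s_,y+a[:,0]*s_+a[:,1]*c,z+0*a[:,0]]
E
python3 - <<'E'
from h import *
s,d=pickle.load(open('p0.pkl','rb'))
T,S=d['top'],d['scene']
t1=lambda L:np.float64(L)/5+[250,190]
t2=lambda L:(np.float64(L)-[400,0])*[.22,.22]+[360,155]
s1=lambda L:(np.float64(L)-[0,300])*[.25,1/3]+[330,165]
s2=lambda L:(np.float64(L)-[400,300])*.25+[200,135]
def unp(c,uv,z):
    f=lambda p:(proj(c,[[p[0],p[1],z]])-uv).ravel()
    return least_squares(f,[.5,0]).x
def lbl(f,n,x): print(n,np.round(x,4))
for n,z in(('st',.075),):
    for q in t1([(60,67),(340,135),(28,192)]): lbl(0,'stT',unp(T,q,z))
    for q in s1([(58,392),(250,522),(358,475)]): lbl(0,'stS',unp(S,q,z))
for q in t2([(487,17),(775,115),(410,240)]): lbl(0,'wT',unp(T,q,.064))
for q in s2([(417,385),(630,318),(775,492),(537,582)]): lbl(0,'wS',unp(S,q,.064))
# fit: stand corners order of local (x,y): top-left img=(+x,+y)
fit=lambda obs,x0:least_squares(lambda p:np.concatenate([(proj(c,box(a,*p))-q).ravel() for c,a,q in obs]),x0,loss='soft_l1')
a=np.array([(35,75),(35,-75),(-35,75)])/1e3
b=np.array([(35,-75),(35,75),(-35,75)])/1e3  # scene: (58,392)?,near,right
r=fit([(T,a,t1([(60,67),(340,135),(28,192)])),(S,b,s1([(58,392),(250,522),(358,475)]))],[.5,.13,0,.075]);print('stand',r.x,r.fun)
a=np.array([(70,90),(70,-90),(-70,90)])/1e3
b=np.array([(70,-90),(-70,-90),(-70,90),(70,90)])/1e3
r=fit([(T,a,t2([(487,17),(775,115),(410,240)])),(S,b,s2([(417,385),(630,318),(775,492),(537,582)]))],[.5,-.1,0,.064]);print('winder',r.x,r.fun)
print('hole',box([(-.025,.035)],*r.x))
def tri(pt,ps,x0):
    q=least_squares(lambda p:np.r_[(proj(T,p)-pt).ravel(),(proj(S,p)-ps).ravel()],x0);return q.x,q.fun
print('screw',tri(t2([(524,189)])[0],s2([(655,447)])[0],[.5,-.1,.07]))
print('handletop',tri(t1([(77,115)])[0],s1([(275,362)])[0],[.5,.15,.15]))
E
```

```text
stT [0.5569 0.2344]
stT [0.5177 0.0884]
stT [0.4915 0.2507]
stS [0.5208 0.0947]
stS [0.5581 0.238 ]
stS [0.491  0.2549]
wT [ 0.6723 -0.0776]
wT [ 0.6091 -0.241 ]
wT [ 0.5408 -0.0276]
wS [ 0.6093 -0.2393]
wS [ 0.4874 -0.1914]
wS [ 0.5486 -0.0206]
wS [ 0.6773 -0.0672]
stand [ 0.50349781  0.17210729 -0.26030543  0.07187861] [-0.24607174  0.30551944 -0.83275799  0.04569049 -0.87872879  1.13197302
 -0.7641845  -0.44528055 -0.76097008  0.07487092 -0.20756546  0.2572377 ]
winder [ 0.57597083 -0.13582801 -0.3559122   0.05703167] [-0.95662401  0.48557459  0.6468208   0.12836425 -0.39768249  0.07178446
 -1.30694152  1.69539861  1.5004337   0.06901659  0.06092298 -0.42134046
 -0.91953465 -0.5151981 ]
hole [[ 0.5647332  -0.09431035  0.05703167]]
screw (array([ 0.5672314 , -0.09250293,  0.06927819]), array([-0.39561355,  0.34476893, -0.42955099, -0.07539393]))
handletop (array([0.51701397, 0.21263633, 0.16562949]), array([-0.64893158,  0.40905576, -0.5808722 , -0.02958739]))
```

```bash
python3 -m crank '{"jaw":[0.2,0.2,0.2,0.2,0.2],"linear":[[0.04,-0.037,0.03],[0.08,-0.074,0.04],[0.12,-0.11,0.04],[0.16,-0.147,0.04],[0.2,-0.184,0.04]],"twist":[0,0,0,0,0]}' 80
python3 -m crank '{"jaw":[0.2,0.2,0.2,0.2,0.2],"linear":[[0.045,-0.041,0],[0.09,-0.082,0],[0.135,-0.122,0],[0.178,-0.162,0],[0.178,-0.162,0]],"twist":[0,0,0,0,0]}'
python3 - <<'E'
from h import *
from workcell import robot
s=robot.sense();c=robot.snapshot('wrist');pickle.dump((s,c),open('w1.pkl','wb'))
print(s['position'],s['joint_positions'],s['width'])
cv2.imwrite('pics/w1.png',c['img'][:,:,::-1])
E
```

```text
time: 0.78
position: [0.338, 0.3731, 0.2712]
eef_rot: [0.12, 0.993, 0.0, 0.0]
contact_force: [-0.4, 1.0, -0.4]
width: 0.0512
time: 1.4
position: [0.5174, 0.2093, 0.2706]
eef_rot: [0.123, 0.992, -0.0, -0.0]
contact_force: [0.1, 0.6, 0.8]
width: 0.0511
[0.51737372 0.20925181 0.27061812] [ 1.72110009e-01  1.12317434e-01  1.60423756e+00 -7.79581491e-04
  1.42558150e+00 -1.15237897e+00] 0.05108344366470508
```

View pics/w1.png

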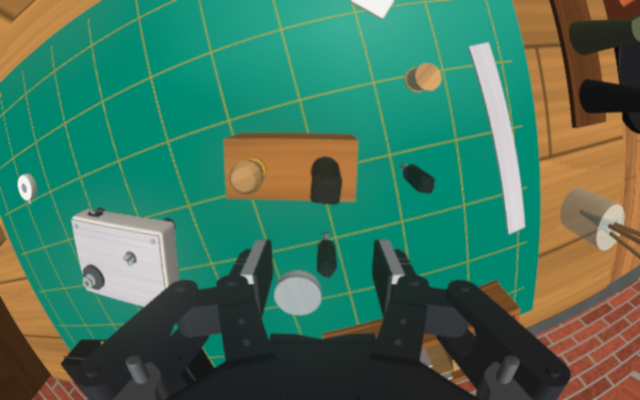

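The wrist view shows the stand at (290,168), the driver's handle top near (326,187) leaning away from the collar at (326,165), and the awl at (248,178). The winder is at (125,258) with the screw at (130,258). I enlarge the driver and the screw.

Run:
```python
from h import *
s,c=pickle.load(open('w1.pkl','rb'));I=c['img'][:,:,::-1]
a=cv2.resize(I[125:215,215:365],(800,480),interpolation=cv2.INTER_CUBIC)
a=np.clip(255*(a/255.)**.5,0,255).astype(np.uint8)
cv2.imwrite('pics/c2.png',a)
```

```text
(no output)
```

View pics/c2.png

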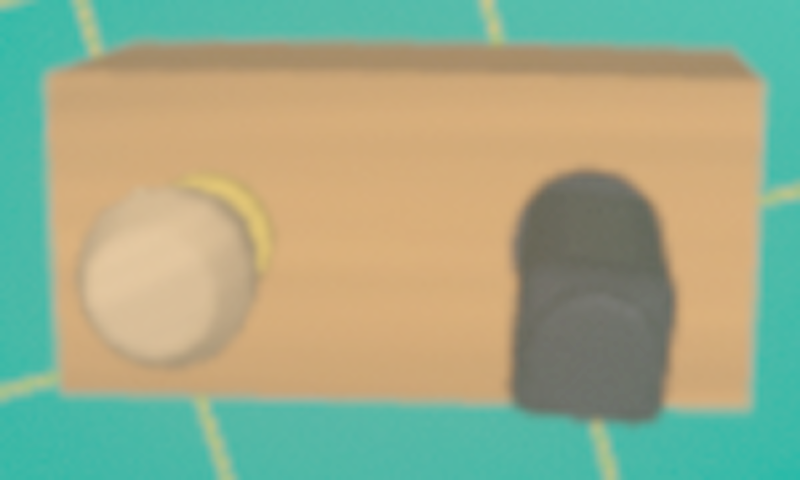

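The crop confirms the square handle. Its top face has corners at about (518,275), (672,285), (664,420) and (512,410), turned roughly 4° in the image. The stand's top face is at (45,75), (765,82), (750,410), (60,393).

```bash
cat > m2.py <<'E'
from h import *
s,c=pickle.load(open('w1.pkl','rb'));s0,d=pickle.load(open('p0.pkl','rb'));T,S=d['top'],d['scene']
t=lambda L:np.float64(L)/5.3333+[215,125]
# image x -> tool y (75deg), image up -> -x. local corners with yaw about -15: right=+y, up=-x
q=np.array([(-1,-1),(-1,1),(1,1),(1,-1)])
f=least_squares(lambda p:(wproj(c,s,box(q*[.035,.075],*p))-t([(45,75),(765,82),(750,410),(60,393)])).ravel(),[.5,.17,-.26,.075]);print('stand',f.x,f.fun.round(1))
for z in (None,.158):
    g=lambda p:(wproj(c,s,box(q*.013,p[0],p[1],p[2],z or p[3]))-t([(518,275),(672,285),(664,420),(512,410)])).ravel()
    f=least_squares(g,[.515,.21,-.26,.158]);print('handle',f.x,f.fun.round(1))
# handle top centre from all three views
t1=np.float64((77,115))/5+[250,190];s1=np.array([275*.25+330,62/3+165])
w=t([(592,347)])
f=least_squares(lambda p:np.r_[(wproj(c,s,p)-w).ravel(),(proj(T,p)-t1).ravel(),(proj(S,p)-s1).ravel()],[.5,.2,.15]);print('3view',f.x,f.fun.round(1))
# screw
t2=np.array([124*.22+360,189*.22+155]);s2=np.array([255*.25+200,147*.25+135])
f=least_squares(lambda p:np.r_[(wproj(c,s,p)-[130,258]).ravel(),(proj(T,p)-t2).ravel(),(proj(S,p)-s2).ravel()],[.5,-.1,.07]);print('screw',f.x,f.fun.round(1))
R_=R.from_quat(s['eef_rot']).as_matrix();print('tool y deg',np.degrees(np.arctan2(R_[1,1],R_[0,1])))
E
python3 m2.py
```

```text
stand [ 0.50512825  0.17582109 -0.26802145  0.07820195] [-0.  -0.1  0.1  0.  -0.2 -0.1  0.1  0.1]
handle [ 0.52275517  0.21244095 -0.3016496   0.13200287] [ 0.7 -0.4 -0.3 -0.8 -0.8  0.4  0.5  0.8]
handle [ 0.51575245  0.21387006 -0.30165111  0.158     ] [-0.7 -1.8  1.2 -2.   0.4  1.9 -1.   2.1]
3view [0.51457842 0.21373524 0.16318098] [-0.5  0.7 -0.9  1.6  0.5  0.6]
screw [ 0.56825059 -0.09158432  0.06985437] [-0.4 -0.2 -0.7 -0.1 -0.5  0.1]
tool y deg 75.894109132649
```

```bash
python3 -m crank '{"jaw":[0.2,0.2,0.2,0.2,0.2],"linear":[[0,0.002,0],[0,0.002,-0.04],[0,0.002,-0.08],[0,0.002,-0.1],[0,0.002,-0.1]],"twist":[-3,-3,-3,-3,-3]}' 80
python3 - <<'E'
from workcell import robot
s=robot.sense();print(s['position'],s['eef_rot'],s['contact_force'])
E
```

```text
time: 2.08
position: [0.5126, 0.2154, 0.1695]
eef_rot: [0.145, 0.989, -0.001, -0.002]
contact_force: [-0.3, -0.8, 0.3]
width: 0.051
[0.51258998 0.21543445 0.16946281] [ 1.45156370e-01  9.89406184e-01 -5.73015819e-04 -2.16840647e-03] [-0.2917085  -0.78296178  0.31195899]
```

```bash
python3 -m crank '{"jaw":[0.2,0.2,-0.9,-0.9,-0.9],"linear":[[0,0,-0.04],[0,0,-0.069],[0,0,-0.069],[0,0,-0.069],[0,0,-0.069]],"twist":[0,0,0,0,0]}' 110
python3 -m crank '{"jaw":[-0.9,-0.9],"linear":[[0,0,0],[0,0,0]],"twist":[0,0]}' 110
python3 - <<'E'
from workcell import robot
s=robot.sense();print(s['position'],s['eef_rot'],s['contact_force'],s['moment'])
E
```

```text
time: 2.7
position: [0.5162, 0.2149, 0.1041]
eef_rot: [0.146, 0.989, 0.001, 0.001]
contact_force: [0.8, -0.2, -1.3]
width: 0.0249
time: 2.95
position: [0.5158, 0.2146, 0.1033]
eef_rot: [0.146, 0.989, 0.0, 0.001]
contact_force: [-0.1, 0.5, 3.1]
width: 0.0244
[0.51577041 0.21458582 0.1033318 ] [1.46097449e-01 9.89269870e-01 3.08540105e-04 7.51711768e-04] [-0.12919695  0.45428507  3.13834158] [0.04102733 0.17982962 0.02582947]
```

```bash
python3 -m crank '{"jaw":[-0.9,-0.9,-0.9,-0.9,-0.9],"linear":[[0,0,0.03],[0,0,0.08],[0,0,0.13],[0,0,0.145],[0.01,-0.05,0.145]],"twist":[0,0,0,0,0]}' 110
python3 -m crank '{"jaw":[-0.9,-0.9,-0.9,-0.9,-0.9],"linear":[[0.01,-0.05,0],[0.02,-0.1,0],[0.03,-0.15,0],[0.04,-0.2,0],[0.043,-0.25,-0.02]],"twist":[0,0,0,0,0]}' 110
python3 -m crank '{"jaw":[-0.9,-0.9,-0.9],"linear":[[0,-0.006,-0.02],[0,-0.006,-0.02],[0,-0.006,-0.02]],"twist":[0,0,0]}' 110
python3 - <<'E'
from h import *
from workcell import robot
s=robot.sense();c=robot.snapshot('wrist');pickle.dump((s,c),open('w2.pkl','wb'))
print(s['position'],s['eef_rot'],s['joint_positions'],s['contact_force'],s['width'])
a=cv2.resize(c['img'][100:300,190:460,::-1],(800,593),interpolation=cv2.INTER_CUBIC)
cv2.imwrite('pics/w2.png',a)
E
```

```text
time: 3.58
position: [0.5252, 0.1663, 0.2483]
eef_rot: [0.144, 0.99, 0.001, 0.001]
contact_force: [1.0, -0.6, -2.2]
width: 0.0249
time: 4.2
position: [0.5689, -0.0875, 0.2272]
eef_rot: [0.146, 0.989, -0.0, 0.001]
contact_force: [0.5, 0.5, -2.2]
width: 0.025
time: 4.58
position: [0.568, -0.0909, 0.2072]
eef_rot: [0.146, 0.989, 0.0, -0.0]
contact_force: [0.1, 0.3, -1.9]
width: 0.0252
[ 0.56801014 -0.090939    0.20719905] [ 1.45810372e-01  9.89312495e-01  1.80223758e-04 -3.00551650e-04] [-3.65120878e-01  2.03870686e-01  1.63015116e+00  2.29243361e-04
  1.30823582e+00 -1.64331266e+00] [ 0.09495497  0.2919693  -1.86481419] 0.025193226589830704
```

View pics/w2.png

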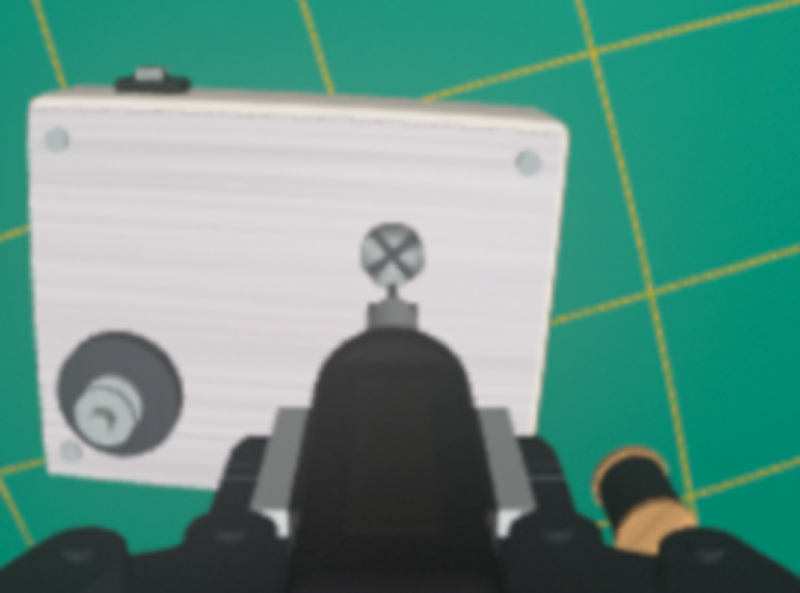

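The view shows the screw head at crop (393,254) with its recess as an X, about 45° to the tool axes. The bit's end is at about (392,284), with one blade edge-on to the camera. I measure the recess angle and the bit-to-screw offset.

```bash
cat > m3.py <<'E'
from h import *
import sys
s,c=pickle.load(open(sys.argv[1],'rb'));x0,y0,z=map(float,sys.argv[2:5])
N=121;g=np.linspace(-.015,.015,N)
Y,X=np.meshgrid(-g,g)  # rows: x descending -> plot up = +x ; cols: y decreasing (left=+y)
P=np.c_[x0+X[::-1].ravel(),y0+Y.ravel(),np.full(N*N,z)]
m=wproj(c,s,P).astype(np.float32).reshape(N,N,2)
W=cv2.remap(c['img'],m[...,0],m[...,1],cv2.INTER_CUBIC)
gr=cv2.cvtColor(W,cv2.COLOR_RGB2GRAY).astype(float)
xx,yy=X[::-1],Y
def prof(dx,dy,a,r): # mean dark along arms
    th=a+np.arange(4)*np.pi/2
    px=dx+np.outer(r,np.cos(th)).ravel();py=dy+np.outer(r,np.sin(th)).ravel()
    u=((-py)+.015)/.03*(N-1);v=(.015-px)/.03*(N-1)
    return cv2.remap(gr.astype(np.float32),u.astype(np.float32)[None],v.astype(np.float32)[None],cv2.INTER_LINEAR).mean()
r=np.linspace(.001,.009,17);best=[]
for dx in np.arange(-.006,.0061,.0005):
  for dy in np.arange(-.006,.0061,.0005):
    for a in np.radians(np.arange(0,90,3)):
      best.append((prof(dx,dy,a,r)-prof(dx,dy,a+np.pi/4,r[6:]),dx,dy,np.degrees(a)))
best.sort();B=np.array(best[:15]);print(B[:6].round(4));m_=B.mean(0);print('mean screw',x0+m_[1],y0+m_[2],'arm angles',m_[3],'+-90k')
for k in(.0865,.0885,.0905,.0925):
    t=s['position']+R.from_quat(s['eef_rot']).as_matrix()@[0,0,k];print('tip',k,t.round(4),wproj(c,s,t).round(1))
M=R.from_quat(s['eef_rot']).as_matrix();print('tool y deg',np.degrees(np.arctan2(M[1,1],M[0,1])))
cv2.imwrite(sys.argv[5],cv2.resize(W[:,:,::-1],None,fx=4,fy=4))
E
python3 m3.py w2.pkl .568 -.0918 .0743 pics/r2.png
```

```text
[[-6.09856e+01 -1.50000e-03  2.50000e-03  2.10000e+01]
 [-6.08794e+01 -1.50000e-03  2.00000e-03  2.10000e+01]
 [-6.06574e+01 -1.50000e-03  2.50000e-03  2.40000e+01]
 [-6.04315e+01 -1.50000e-03  2.00000e-03  2.40000e+01]
 [-5.92544e+01 -1.50000e-03  2.50000e-03  1.80000e+01]
 [-5.87803e+01 -1.50000e-03  2.00000e-03  1.80000e+01]]
mean screw 0.5665 -0.08953333333333333 arm angles 22.2 +-90k
tip 0.0865 [ 0.568  -0.0909  0.1207] [[320.9 202.8]]
tip 0.0885 [ 0.568  -0.0909  0.1187] [[320.9 202. ]]
tip 0.0905 [ 0.568  -0.0909  0.1167] [[321.  201.2]]
tip 0.0925 [ 0.568  -0.0909  0.1147] [[321.  200.5]]
tool y deg 73.23157623559536
```

View pics/r2.png

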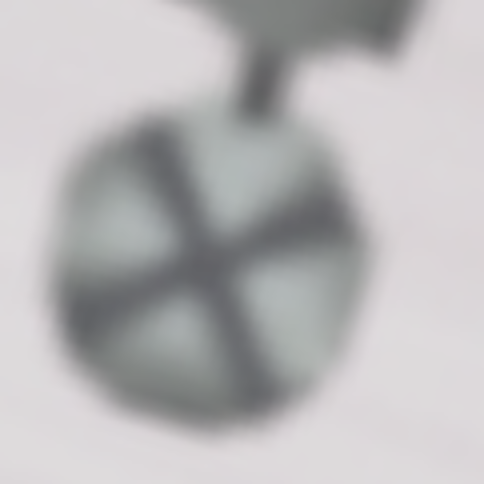

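The recess arms lie at about 23° (mod 90) in the world frame and the bit's blades at 73°. I turn +40°, centre on the screw and come down to about 10 mm above it.

```bash
python3 -m crank '{"jaw":[-0.9,-0.9,-0.9,-0.9,-0.9],"linear":[[-0.0015,0.0007,0],[-0.0015,0.0007,-0.01],[-0.0015,0.0007,-0.02],[-0.0015,0.0007,-0.03],[-0.0015,0.0007,-0.03]],"twist":[10,20,30,40,40]}' 110
python3 - <<'E'
from h import *
from workcell import robot
s=robot.sense();c=robot.snapshot('wrist');pickle.dump((s,c),open('w3.pkl','wb'))
print(s['position'],s['eef_rot'],s['joint_positions'],s['contact_force'],s['moment'])
a=cv2.resize(c['img'][140:240,255:389,::-1],(800,597),interpolation=cv2.INTER_CUBIC)
cv2.imwrite('pics/w3.png',a)
E
python3 m3.py w3.pkl .567 -.09 .0743 pics/r3.png
```

```text
time: 5.25
position: [0.5666, -0.0899, 0.1774]
eef_rot: [-0.201, 0.98, 0.0, -0.0]
contact_force: [0.7, 0.7, -0.7]
width: 0.0245
[ 0.56657686 -0.08989512  0.17743245] [-2.01049254e-01  9.79581128e-01  7.82122792e-05 -7.17066369e-05] [-3.64201078e-01  2.31035686e-01  1.66110537e+00  5.79576496e-05
  1.24965657e+00 -2.33987356e+00] [ 0.67978218  0.71823305 -0.67536019] [0.05173023 0.02204742 0.00986198]
[[-5.38925e+01 -1.00000e-03  0.00000e+00  2.10000e+01]
 [-5.37127e+01 -5.00000e-04  0.00000e+00  2.10000e+01]
 [-5.34037e+01 -1.00000e-03  0.00000e+00  2.40000e+01]
 [-5.30399e+01 -5.00000e-04  0.00000e+00  1.80000e+01]
 [-5.23034e+01 -5.00000e-04  0.00000e+00  2.40000e+01]
 [-5.21648e+01 -5.00000e-04 -5.00000e-04  2.10000e+01]]
mean screw 0.5662666666666666 -0.09009999999999999 arm angles 21.6 +-90k
tip 0.0865 [ 0.5666 -0.0899  0.0909] [[320.8 202. ]]
tip 0.0885 [ 0.5666 -0.0899  0.0889] [[320.8 201.2]]
tip 0.0905 [ 0.5666 -0.0899  0.0869] [[320.8 200.4]]
tip 0.0925 [ 0.5666 -0.0899  0.0849] [[320.8 199.7]]
tool y deg 113.19664602274628
```

View pics/w3.png

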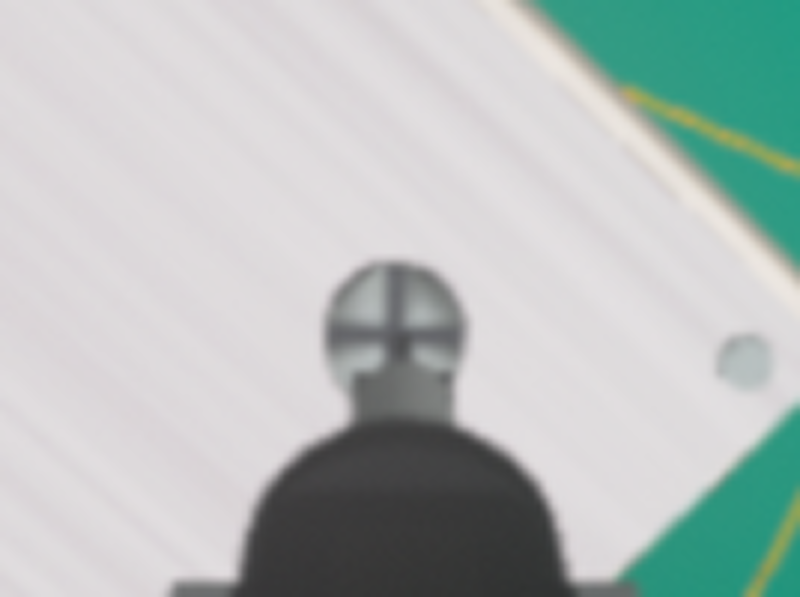

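Run:
```python
from h import *
s,c=pickle.load(open('w3.pkl','rb'));M=R.from_quat(s['eef_rot']).as_matrix()
f=lambda v:((wproj(c,s,s['position']+M@v)-[255,140])*5.97).round(0)
for k in(.0865,.0885,.0905): print(k,'shank rim front,L,R',f([.0065,0,k-.012]),f([0,-.0065,k-.012]),f([0,.0065,k-.012]),'blade end',f([.0065,0,k]),'collar rim',f([.016,0,k-.062]))
print('screw rim far',wproj(c,s,[.5669,-.0901,.0743]))
for z in(.073,.0743,.0756):
  o,d=wray(c,s,[255+396/5.97,140+332/5.97]);print(o+d*(z-o[2])/d[2])
```

```text
0.0865 shank rim front,L,R [[392. 349.]] [[340. 399.]] [[445. 399.]] blade end [[393. 322.]] collar rim [[390. 408.]]
0.0885 shank rim front,L,R [[393. 344.]] [[341. 394.]] [[445. 394.]] blade end [[393. 318.]] collar rim [[390. 401.]]
0.0905 shank rim front,L,R [[393. 340.]] [[341. 389.]] [[444. 389.]] blade end [[393. 313.]] collar rim [[391. 394.]]
screw rim far [[320.48212413 196.120847  ]]
[ 0.56657353 -0.08947798  0.073     ]
[ 0.5662182  -0.08962753  0.0743    ]
[ 0.56586287 -0.08977707  0.0756    ]
```

The crop shows the bit's blades now parallel to the recess. The shank and collar edges at v≈371 and 417 sit lower than an on-axis driver predicts, 344 and 401. I check this with an overlay.

```bash
cat > ov.py <<'E'
from h import *
import sys
def draw(f,out,x0=298,y0=172,w=50,h=50,k=.0885):
    s,c=pickle.load(open(f,'rb'));M=R.from_quat(s['eef_rot']).as_matrix();Z=8
    I=c['img'][y0:y0+h,x0:x0+w,::-1].astype(float);I=np.uint8(255*np.clip((I/255)**.6,0,1))
    A=cv2.resize(I,None,fx=Z,fy=Z,interpolation=cv2.INTER_LANCZOS4);B=A.copy()
    th=np.linspace(0,2*np.pi,60);circ=lambda r,z:np.c_[r*np.cos(th),r*np.sin(th),0*th+z]
    a,b=.0065,.0012
    cr=lambda z:np.array([(a,b,z),(b,b,z),(b,a,z),(-b,a,z),(-b,b,z),(-a,b,z),(-a,-b,z),(-b,-b,z),(-b,-a,z),(b,-a,z),(b,-b,z),(a,-b,z),(a,b,z)])
    for L,col in((circ(.0065,k-.012),(0,0,255)),(circ(.016,k-.062),(0,160,0)),(cr(k),(255,0,0))):
        p=((wproj(c,s,s['position']+L@M.T)-[x0,y0]+.5)*Z).astype(np.int32);cv2.polylines(B,[p],False,col,1)
    cv2.imwrite(out,np.hstack([A,B]))
if __name__=='__main__': draw(sys.argv[1],sys.argv[2])
E
python3 ov.py w3.pkl pics/o3.png
```

```text
(no output)
```

View pics/o3.png

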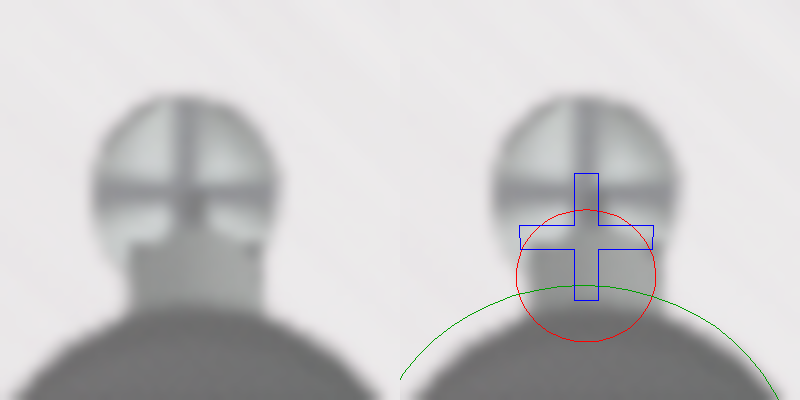

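The overlay shows the driver about 1.7 mm further from the camera (tool -x) and 1 mm to tool +y of the TCP axis. Bringing bit over screw takes a shift of about (-1.6, -1.3) mm. Then I go down and feel for it.

```bash
cat > rd.py <<'E'
from workcell import robot
s=robot.sense();print('T',round(s['time'],2),'p',s['position'].round(4),'F',s['contact_force'].round(2),'M',s['moment'].round(3),'j6',s['joint_positions'][5].round(3))
E
python3 -m crank '{"jaw":[-0.9,-0.9,-0.9],"linear":[[-0.0016,-0.0013,-0.004],[-0.0016,-0.0013,-0.009],[-0.0016,-0.0013,-0.009]],"twist":[0,0,0]}' 110; python3 rd.py
python3 -m crank '{"jaw":[-0.9,-0.9,-0.9],"linear":[[0,0,-0.002],[0,0,-0.004],[0,0,-0.004]],"twist":[0,0,0]}' 110; python3 rd.py
python3 -m crank '{"jaw":[-0.9,-0.9],"linear":[[0,0,-0.001],[0,0,-0.001]],"twist":[0,0]}' 110; python3 rd.py
python3 -m crank '{"jaw":[-0.9,-0.9],"linear":[[0,0,-0.001],[0,0,-0.001]],"twist":[0,0]}' 110; python3 rd.py
```

```text
time: 5.68
position: [0.5647, -0.0921, 0.1678]
eef_rot: [-0.201, 0.98, 0.0, -0.0]
contact_force: [0.6, 0.7, -1.9]
width: 0.0245
T 5.67 p [ 0.5647 -0.0921  0.1678] F [ 0.64  0.65 -1.9 ] M [-0.017  0.006 -0.01 ] j6 -2.344
time: 6.05
position: [0.5649, -0.0921, 0.1641]
eef_rot: [-0.201, 0.98, 0.0, -0.0]
contact_force: [0.4, -0.0, -0.9]
width: 0.0248
T 6.05 p [ 0.5649 -0.0921  0.1641] F [ 0.36 -0.02 -0.89] M [0.012 0.029 0.018] j6 -2.345
time: 6.3
position: [0.565, -0.0921, 0.1632]
eef_rot: [-0.201, 0.98, 0.0, -0.0]
contact_force: [-0.6, -0.8, -0.8]
width: 0.0246
T 6.3 p [ 0.565  -0.0921  0.1632] F [-0.56 -0.78 -0.84] M [-0.015  0.021 -0.034] j6 -2.345
time: 6.55
position: [0.565, -0.0921, 0.1622]
eef_rot: [-0.201, 0.98, 0.0, -0.0]
contact_force: [0.2, 0.3, -0.9]
width: 0.0245
T 6.55 p [ 0.565  -0.0921  0.1622] F [ 0.19  0.27 -0.92] M [-0.016 -0.045 -0.032] j6 -2.345
```

```bash
for i in 1 2 3 4; do python3 -m crank '{"jaw":[-0.9,-0.9],"linear":[[0,0,-0.001],[0,0,-0.001]],"twist":[0,0]}' 110 >/dev/null; python3 rd.py; done
```

```text
T 6.8 p [ 0.5652 -0.0922  0.1613] F [ 0.16  0.47 -1.77] M [ 0.017 -0.1    0.005] j6 -2.345
T 7.05 p [ 0.5653 -0.0921  0.1604] F [ 1.95  0.56 -0.73] M [ 0.101 -0.357 -0.045] j6 -2.345
T 7.3 p [ 0.5654 -0.0921  0.1598] F [1.18 1.85 2.66] M [ 0.389 -0.355  0.02 ] j6 -2.345
T 7.55 p [ 0.5655 -0.0922  0.1593] F [-0.05  2.09  6.31] M [ 0.519  0.016 -0.013] j6 -2.345
```

```bash
python3 -m crank '{"jaw":[-0.9,-0.9],"linear":[[0,0.0007,-0.0003],[0,0.0007,-0.0005]],"twist":[0,0]}' 110 >/dev/null; python3 rd.py; python3 -m crank '{"jaw":[-0.9,-0.9],"linear":[[0,0,-0.0005],[0,0,-0.0005]],"twist":[0,0]}' 110 >/dev/null; python3 rd.py
python3 - <<'E'
from h import *
from workcell import robot
s=robot.sense();c=robot.snapshot('wrist');pickle.dump((s,c),open('w4.pkl','wb'))
import ov;ov.draw('w4.pkl','pics/o4.png')
E
```

```text
T 7.8 p [ 0.5656 -0.0919  0.1591] F [-0.85 -0.36  8.12] M [ 0.202  0.17  -0.021] j6 -2.344
T 8.05 p [ 0.5657 -0.092   0.159 ] F [-1.94  0.31  9.92] M [0.28  0.317 0.008] j6 -2.344
```

View pics/o4.png

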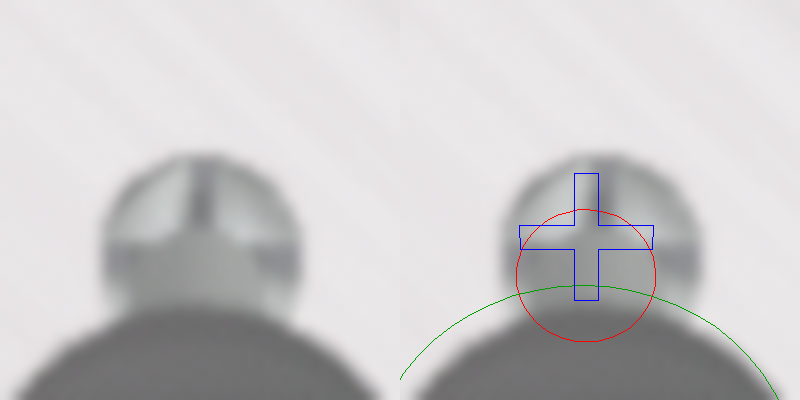

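The bit is seated: the shank is central over the head and the blades lie in the recess arms. I press a little more and start turning, following the lateral forces to recentre.

```bash
python3 -m crank '{"jaw":[-0.9,-0.9],"linear":[[-0.0004,0,-0.0008],[-0.0004,0,-0.0008]],"twist":[0,0]}' 120 >/dev/null; python3 rd.py; python3 -m crank '{"jaw":[-0.9,-0.9],"linear":[[0,0,-0.0001],[0,0,-0.0003]],"twist":[-5,-10]}' 120 >/dev/null; python3 rd.py
```

```text
T 8.35 p [ 0.5656 -0.092   0.1587] F [-1.01  1.41 12.48] M [0.324 0.366 0.053] j6 -2.344
T 8.6 p [ 0.5658 -0.0916  0.1585] F [-1.39  3.69 13.61] M [0.847 0.297 0.056] j6 -2.167
```

```bash
python3 -m crank '{"jaw":[-0.9,-0.9],"linear":[[-0.0003,0.0007,-0.0001],[-0.0003,0.0007,-0.0001]],"twist":[-5,-10]}' 120 >/dev/null; python3 rd.py; python3 -m crank '{"jaw":[-0.9,-0.9],"linear":[[0,0.0004,-0.0001],[0,0.0004,-0.0003]],"twist":[-5,-10]}' 120 >/dev/null; python3 rd.py
```

```text
T 8.85 p [ 0.5657 -0.091   0.1586] F [-1.53  2.9  12.41] M [0.558 0.094 0.088] j6 -1.991
T 9.1 p [ 0.5658 -0.0908  0.1583] F [ 0.16  1.99 13.47] M [0.546 0.176 0.136] j6 -1.816
```

```bash
python3 -m crank '{"jaw":[-0.9,-0.9],"linear":[[0,0.0003,-0.0002],[0,0.0004,-0.0003]],"twist":[-5,-10]}' 120 >/dev/null; python3 rd.py; python3 -m crank '{"jaw":[-0.9,-0.9],"linear":[[0,0.0002,-0.0002],[0,0.0003,-0.0003]],"twist":[-5,-10]}' 120 >/dev/null; python3 rd.py;  python3 -m crank '{"jaw":[-0.9,-0.9],"linear":[[0,0.0002,-0.0002],[0,0.0003,-0.0003]],"twist":[-5,-10]}' 120 >/dev/null; python3 rd.py
```

```text
T 9.35 p [ 0.5658 -0.0905  0.158 ] F [-0.47  1.95 13.34] M [0.417 0.088 0.149] j6 -1.641
T 9.6 p [ 0.5659 -0.0902  0.1578] F [ 0.27  1.28 12.33] M [0.425 0.017 0.148] j6 -1.466
T 9.85 p [ 0.566  -0.09    0.1575] F [-0.82  2.09 13.05] M [0.315 0.02  0.11 ] j6 -1.291
```

```bash
for i in 1 2 ; do python3 -m crank '{"jaw":[-0.9,-0.9],"linear":[[0,0.0002,-0.0002],[0,0.0003,-0.0003]],"twist":[-5,-10]}' 120 >/dev/null; python3 rd.py; done;  python3 -m crank '{"jaw":[-0.9,-0.9],"linear":[[0,0.0002,-0.0002],[0,0.0002,-0.0003]],"twist":[-5,-10]}' 120 >/dev/null; python3 rd.py
```

```text
T 10.1 p [ 0.5661 -0.0898  0.1573] F [ 0.59  0.98 12.3 ] M [ 0.248 -0.1    0.171] j6 -1.116
T 10.35 p [ 0.5663 -0.0896  0.157 ] F [ 0.79  0.65 12.6 ] M [ 0.199 -0.241  0.126] j6 -0.941
T 10.6 p [ 0.5664 -0.0895  0.1568] F [ 0.72  1.33 11.69] M [ 0.18  -0.254  0.089] j6 -0.766
```

```bash
python3 -m crank '{"jaw":[-0.9,-0.9],"linear":[[0.0002,0.0001,-0.0003],[0.0003,0.0002,-0.0006]],"twist":[-5,-10]}' 120 >/dev/null; python3 rd.py; for i in 1 2; do python3 -m crank '{"jaw":[-0.9,-0.9],"linear":[[0.0001,0.0001,-0.0002],[0.0002,0.0002,-0.0003]],"twist":[-4,-8]}' 120 >/dev/null; python3 rd.py; done
```

```text
T 10.85 p [ 0.5667 -0.0894  0.1563] F [ 0.31  0.03 13.32] M [ 0.108 -0.082  0.099] j6 -0.591
T 11.1 p [ 0.5669 -0.0893  0.1561] F [-0.99  0.27 12.47] M [-0.002 -0.056  0.129] j6 -0.451
T 11.35 p [ 0.5671 -0.0892  0.1559] F [ 0.11  0.11 13.79] M [-0.088  0.005  0.131] j6 -0.311
```

```bash
for i in 1 2 3; do python3 -m crank '{"jaw":[-0.9,-0.9],"linear":[[0,0,-0.0001],[0.0001,0,-0.0002]],"twist":[-4,-8]}' 120 >/dev/null; python3 rd.py; done
```

```text
T 11.6 p [ 0.5672 -0.0892  0.1556] F [-0.07 -0.99 13.56] M [-0.084 -0.099  0.116] j6 -0.171
T 11.85 p [ 0.5674 -0.0893  0.1554] F [ 2.04  0.41 14.73] M [-0.155 -0.126  0.105] j6 -0.032
T 12.1 p [ 0.5676 -0.0894  0.1554] F [ 0.62 -1.25 14.06] M [-0.12  -0.134  0.209] j6 0.108
```

```bash
for i in 1 2; do python3 -m crank '{"jaw":[-0.9,-0.9],"linear":[[0,0,0],[0.0001,0,0]],"twist":[-3,-5]}' 120 >/dev/null; python3 rd.py; done
```

```text
T 12.35 p [ 0.5678 -0.0894  0.1556] F [-0.6  -0.71 14.81] M [-0.144  0.009  0.223] j6 0.194
T 12.6 p [ 0.568  -0.0895  0.156 ] F [-1.01  0.1  17.53] M [-0.158  0.164  0.288] j6 0.281
```

The screw no longer sinks, and the torque rises to 0.29 N m, well above the 0.15 of running in: the hard stop. I lift off and look at the head.

```bash
python3 -m crank '{"jaw":[-0.9,-0.9,-0.9,-0.9],"linear":[[0,0,0.005],[0,0,0.015],[0,0,0.03],[0,0,0.03]],"twist":[0,0,0,0]}' 120; python3 rd.py
python3 - <<'E'
from h import *
from workcell import robot
s=robot.sense();c=robot.snapshot('wrist');pickle.dump((s,c),open('w5.pkl','wb'))
import ov;ov.draw('w5.pkl','pics/o5.png',x0=290,y0=160)
E
python3 m3.py w5.pkl .567 -.09 .071 pics/r5.png
```

```text
time: 13.1
position: [0.566, -0.0882, 0.1834]
eef_rot: [0.894, 0.448, 0.001, 0.001]
contact_force: [0.3, 0.3, -1.3]
width: 0.0245
T 13.1 p [ 0.566  -0.0882  0.1834] F [ 0.3   0.32 -1.29] M [-0.011  0.017 -0.034] j6 0.281
[[-5.14108e+01  5.00000e-04  5.00000e-04  8.40000e+01]
 [-5.09191e+01  5.00000e-04  5.00000e-04  8.70000e+01]
 [-5.04749e+01  5.00000e-04  0.00000e+00  8.40000e+01]
 [-4.99834e+01  5.00000e-04  0.00000e+00  8.70000e+01]
 [-4.96118e+01  5.00000e-04  5.00000e-04  8.10000e+01]
 [-4.95451e+01  1.00000e-03  5.00000e-04  8.40000e+01]]
mean screw 0.5676333333333333 -0.08966666666666666 arm angles 73.0 +-90k
tip 0.0865 [ 0.5661 -0.0882  0.0969] [[323. 203.]]
tip 0.0885 [ 0.5661 -0.0882  0.0949] [[323.  202.2]]
tip 0.0905 [ 0.5661 -0.0882  0.0929] [[323.  201.5]]
tip 0.0925 [ 0.5661 -0.0882  0.0909] [[323.  200.7]]
tool y deg -36.79369780790087
```

View pics/o5.png

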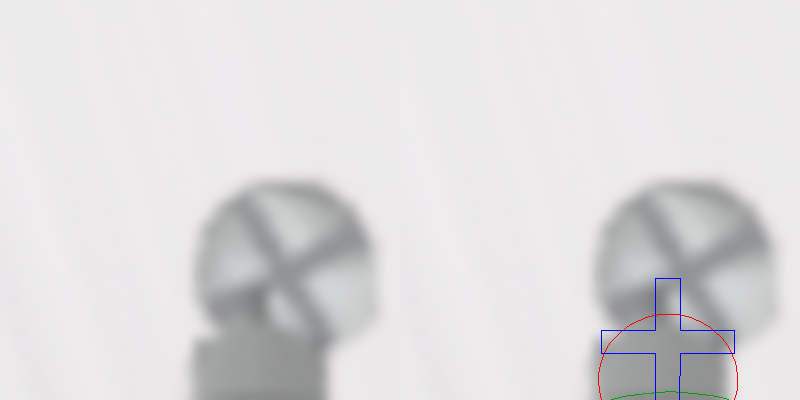

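The head is clear and lower. Its recess arms are now at 85° against 22° at the start, so the screw turned about 117° (3.2 mm, in range). The bit was riding up at the end, 32° ahead of the recess, so I reseat it aligned and test for the stop again.

```bash
python3 -m crank '{"jaw":[-0.9,-0.9,-0.9,-0.9,-0.9],"linear":[[0.0025,-0.001,0],[0.0025,-0.001,0],[0.0025,-0.001,-0.01],[0.0025,-0.001,-0.022],[0.0025,-0.001,-0.022]],"twist":[10,20,30,32,32]}' 120 >/dev/null; python3 rd.py
for i in 1 2 3 4 5; do python3 -m crank '{"jaw":[-0.9,-0.9],"linear":[[0,0,-0.001],[0,0,-0.001]],"twist":[0,0]}' 120 >/dev/null; python3 rd.py; done
```

```text
T 13.78 p [ 0.5671 -0.0887  0.1586] F [ 0.33  0.48 -1.02] M [-0.038 -0.023  0.054] j6 -0.275
T 14.03 p [ 0.568  -0.089   0.1594] F [-0.21 -0.31 -2.48] M [ 0.054 -0.051  0.01 ] j6 -0.277
T 14.28 p [ 0.568  -0.0889  0.1583] F [ 0.02 -0.64 -1.58] M [ 0.005 -0.017 -0.022] j6 -0.278
T 14.53 p [ 0.568  -0.0891  0.1572] F [ 0.17 -0.2  -1.61] M [-0.113 -0.056 -0.009] j6 -0.278
T 14.78 p [ 0.5681 -0.0891  0.1566] F [-0.77 -0.18  2.13] M [-0.015  0.304 -0.009] j6 -0.278
T 15.03 p [ 0.5682 -0.0891  0.156 ] F [-2.5   0.76  6.28] M [ 0.053  0.672 -0.022] j6 -0.278
```

```bash
python3 -m crank '{"jaw":[-0.9,-0.9],"linear":[[-0.0006,0.0001,-0.001],[-0.0006,0.0001,-0.0017]],"twist":[0,0]}' 120 >/dev/null; python3 rd.py
for i in 1 2 3; do python3 -m crank '{"jaw":[-0.9,-0.9],"linear":[[0,0,-0.0001],[0,0,-0.0001]],"twist":[-4,-7]}' 120 >/dev/null; python3 rd.py; done
```

```text
T 15.28 p [ 0.5681 -0.0892  0.1553] F [-3.09  0.36 12.3 ] M [ 0.174  0.956 -0.002] j6 -0.278
T 15.53 p [ 0.5684 -0.0893  0.1555] F [-3.29 -0.14 11.1 ] M [0.019 0.837 0.014] j6 -0.154
T 15.78 p [ 0.5683 -0.0894  0.1555] F [-3.3   0.02 12.52] M [0.007 0.888 0.106] j6 -0.032
T 16.02 p [ 0.5684 -0.0895  0.1555] F [-2.94 -0.8  12.35] M [-0.025  0.923  0.218] j6 0.09
```

Reseated and aligned, at 12 N the torque climbs to 0.22 N m with no sinking, so the screw is home. I go back to the stand.

```bash
python3 -m crank '{"jaw":[-0.9,-0.9,-0.9,-0.9],"linear":[[0,0,0.005],[0,0,0.03],[0,0,0.07],[0,0,0.0941]],"twist":[0,0,0,0]}' 120 >/dev/null
python3 -m crank '{"jaw":[-0.9,-0.9,-0.9,-0.9,-0.9],"linear":[[-0.005,0.03,0],[-0.01,0.06,0],[-0.015,0.09,0],[-0.02,0.12,0],[-0.025,0.15,0]],"twist":[10,20,30,40,50]}' 120 >/dev/null
python3 -m crank '{"jaw":[-0.9,-0.9,-0.9,-0.9,-0.9],"linear":[[-0.005,0.03,0],[-0.01,0.06,0],[-0.015,0.09,0],[-0.02,0.12,0],[-0.0273,0.1533,0]],"twist":[10,20,30,40,49]}' 120 >/dev/null
python3 -m crank '{"jaw":[-0.9,-0.9,-0.9],"linear":[[0,0,-0.04],[0,0,-0.055],[0,0,-0.055]],"twist":[0,0,0]}' 120; python3 rd.py
python3 - <<'E'
from h import *
from workcell import robot
s=robot.sense();c=robot.snapshot('wrist');pickle.dump((s,c),open('w6.pkl','wb'))
M=R.from_quat(s['eef_rot']).as_matrix();print('tooly',np.degrees(np.arctan2(M[1,1],M[0,1])))
a=cv2.resize(c['img'][110:270,220:433,::-1],(800,600),interpolation=cv2.INTER_CUBIC)
a=np.uint8(255*(a/255.)**.6);cv2.imwrite('pics/w6.png',a)
f=lambda P:((wproj(c,s,P)-[220,110])*3.755).round()
print('hole1',f([.5157,.2144,.075]),f([.515,.2137,.075]),'tip',f(s['position']+M@[0,0,.0895]))
E
```

```text
time: 18.15
position: [0.5141, 0.214, 0.1908]
eef_rot: [0.146, 0.989, -0.001, -0.002]
contact_force: [0.7, -0.7, -1.3]
width: 0.0248
T 18.15 p [0.5141 0.214  0.1908] F [ 0.72 -0.71 -1.35] M [-0.083 -0.04  -0.042] j6 -1.096
tooly 73.17532008367917
hole1 [[384. 317.]] [[380. 315.]] tip [[379. 344.]]
```

View pics/w6.png

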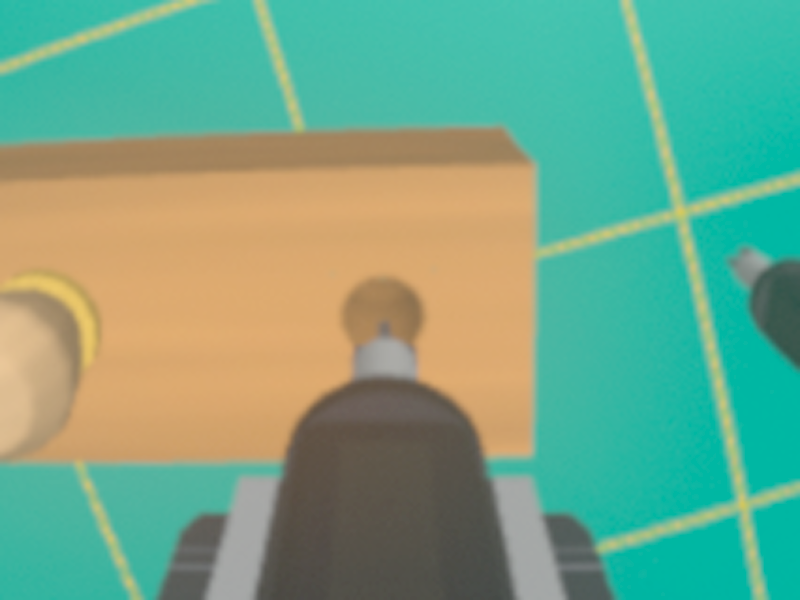

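The bit at (384,345) lines up with the empty hole at (383,316), and the awl stands untouched at left. I lower it with force checks.

```bash
python3 -m crank '{"jaw":[-0.9,-0.9,-0.9],"linear":[[0,0,-0.01],[0,0,-0.025],[0,0,-0.025]],"twist":[0,0,0]}' 120 >/dev/null; python3 rd.py
python3 -m crank '{"jaw":[-0.9,-0.9,-0.9],"linear":[[0,0,-0.01],[0,0,-0.02],[0,0,-0.02]],"twist":[0,0,0]}' 120 >/dev/null; python3 rd.py
```

```text
T 18.57 p [0.514  0.214  0.1656] F [-0.3  -0.66 -1.95] M [-0.022  0.031 -0.014] j6 -1.096
T 18.95 p [0.5143 0.2143 0.146 ] F [-0.46  0.32 -1.42] M [-0.015 -0.01  -0.017] j6 -1.096
```

```bash
python3 -m crank '{"jaw":[-0.9,-0.9,-0.9],"linear":[[0,0,-0.015],[0,0,-0.03],[0,0,-0.037]],"twist":[0,0,0]}' 120 >/dev/null; python3 rd.py
for i in 1 2 3; do python3 -m crank '{"jaw":[-0.9,-0.9],"linear":[[0,0,-0.002],[0,0,-0.002]],"twist":[0,0]}' 120 >/dev/null; python3 rd.py; done
```

```text
T 19.32 p [0.5141 0.2143 0.1085] F [ 0.47 -0.99 -0.97] M [-0.003  0.026 -0.014] j6 -1.096
T 19.57 p [0.5153 0.2145 0.1083] F [-0.73 -0.15 -0.7 ] M [-0.021  0.031  0.025] j6 -1.096
T 19.82 p [0.5152 0.2145 0.1065] F [-0.24  1.19 -1.09] M [0.029 0.028 0.036] j6 -1.096
T 20.07 p [0.515  0.2144 0.1042] F [-0.03 -0.4  -1.76] M [ 0.006  0.044 -0.028] j6 -1.096
```

```bash
for i in 1 2 3; do python3 -m crank '{"jaw":[-0.9,-0.9],"linear":[[0,0,-0.001],[0,0,-0.001]],"twist":[0,0]}' 120 >/dev/null; python3 rd.py; done
```

```text
T 20.32 p [0.5152 0.2145 0.1034] F [ 0.4  -0.21 -0.98] M [ 0.008 -0.009 -0.022] j6 -1.096
T 20.57 p [0.5153 0.2145 0.1033] F [-2.45 -1.11  6.86] M [-0.141  0.625 -0.009] j6 -1.096
T 20.82 p [0.5154 0.2144 0.1033] F [-6.46 -2.55 13.87] M [-0.314  1.252  0.017] j6 -1.096
```

Contact at z 0.1033, the same height as at the grasp. I relieve the pressure, release and retreat.

```bash
python3 -m crank '{"jaw":[-0.9,0.2,0.2,0.2],"linear":[[0,0,0.0015],[0,0,0.0015],[0,0,0.0015],[0,0,0.0015]],"twist":[0,0,0,0]}' 60; python3 rd.py
python3 -m crank '{"jaw":[0.2,0.2,0.2,0.2,0.2],"linear":[[0,0,0.02],[0,0,0.06],[0,0,0.11],[0,0,0.17],[0,0,0.17]],"twist":[0,0,0,0,0]}' 60
python3 -m crank '{"jaw":[0.2,0.2,0.2,0.2],"linear":[[-0.04,0.02,0.0],[-0.08,0.04,0.0],[-0.1,0.04,0.0],[-0.1,0.04,0.0]],"twist":[0,0,0,0]}' 60
python3 - <<'E'
from h import *
from workcell import robot
s=robot.sense();print(s['contact_force'],s['width'],s['position'])
S=robot.snapshot('scene')['img'][:,:,::-1];W=robot.snapshot('wrist')['img'][:,:,::-1]
a=cv2.resize(S[110:300,190:510],(800,475),interpolation=cv2.INTER_CUBIC)
cv2.imwrite('pics/end.png',a);cv2.imwrite('pics/wend.png',W)
s0,d=pickle.load(open('p0.pkl','rb'))
df=np.abs(S.astype(int)-d['scene']['img'][:,:,::-1]).max(2)>60
n,_,st,_=cv2.connectedComponentsWithStats(df.astype(np.uint8));print([tuple(x) for x in st[1:] if x[4]>4])
E
```

```text
time: 21.32
position: [0.5151, 0.2144, 0.1026]
eef_rot: [0.146, 0.989, -0.0, -0.0]
contact_force: [0.4, 0.1, -0.2]
width: 0.0515
T 21.32 p [0.5151 0.2144 0.1026] F [ 0.36  0.06 -0.17] M [-0.033  0.022  0.055] j6 -1.096
time: 21.95
position: [0.5182, 0.2151, 0.279]
eef_rot: [0.146, 0.989, 0.002, 0.005]
contact_force: [0.1, 0.7, -0.1]
width: 0.0514
time: 22.45
position: [0.4138, 0.2547, 0.272]
eef_rot: [0.145, 0.989, -0.0, -0.0]
contact_force: [0.1, 0.0, 0.3]
width: 0.0515
[0.07064592 0.00393457 0.30275274] 0.051462657644186456 [0.41379975 0.25466351 0.27197167]
[(np.int32(440), np.int32(0), np.int32(146), np.int32(127), np.int32(6506)), (np.int32(519), np.int32(0), np.int32(6), np.int32(4), np.int32(15)), (np.int32(406), np.int32(11), np.int32(14), np.int32(13), np.int32(108)), (np.int32(463), np.int32(24), np.int32(9), np.int32(7), np.int32(29)), (np.int32(452), np.int32(28), np.int32(9), np.int32(4), np.int32(26)), (np.int32(436), np.int32(55), np.int32(3), np.int32(25), np.int32(57)), (np.int32(444), np.int32(93), np.int32(3), np.int32(3), np.int32(7)), (np.int32(468), np.int32(111), np.int32(2), np.int32(4), np.int32(6))]
```

```bash
python3 -c "
from workcell import robot
print(robot.job_done())"
```

```text
the job is handed in; nothing more can be done
None
```

I drove the screw home, put the screwdriver back upright in its hole, let go, and handed the job in at about 22.5 s of the 64 s allowed.

- **Screw:** I turned it clockwise about 117°, which is about 3.2 mm of sink, until it stopped. At the end of that first drive the bit began riding up out of the recess at 0.29 N m, running about 32° ahead of it. I therefore reseated it aligned and tested again: 0.22 N m against the 0.15 running torque, with no further sinking.
- **Pressing force:** Readings while driving were about 12–15 N on the wrist sensor. The peak was 17.5 N as the bit rode up, or about 19 N with the tool's weight, just under 2 kg.
- **Screwdriver:** It came to rest at the same height as when I picked it up. I pressed it into the stand with about 14 N before easing off and opening the fingers.
- **Other things:** Comparing the scene image before and after, only the arm's own area differs. The screwdriver shows no change from its starting place, and neither do the other things on the table.

I could not view the last picture because the 12-picture limit was reached, so the final check rests on that image comparison and the force readings. The driver sat about 1–2 mm off the gripper's axis by camera, with successive estimates differing by about 1 mm; I allowed for this with the force readings.

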